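# Seat the core probe in the hidden pocket of a lidded holding box

## Task

Take the probe thermometer out of its stand and put it in place for a temperature check of the insulated holding box: pass the stem through the opening in the box's lid, slide the tip lightly over the pan lid underneath until you feel it drop through the spring shutter of the probe pocket, and push it down until it is fully home at the bottom of the pocket. Let go and leave it standing there. The stem bends easily, so never press hard with it, and leave the timer, the marker and the shaker where they are.

Things in the scene. Friction and masses are not known exactly. Their poses are not given: they have to be found in the camera images.
- box: Closed dark-grey insulated holding box with a lift-off lid; stands fast. 196 mm (its x) by 256 mm (its y), 150 mm high to the light-grey frame of the slot in the middle of its lid. Origin: centre of its underside, z up. Beyond the slot (+x) its dust cover lies folded back flat on the lid, 17 to 53 mm from the slot's centre, up to 5 mm higher than the frame.
- opening (a point): Centre of the slot in the box's lid, at the top of its frame, 150 mm above the bench; axes as the box's. The slot is open, 22 mm along x by 64 mm along y, with vertical walls.
- slot_floor (a point): Slot's centre at the pan lid, 24 mm below the frame (126 mm above the bench). The flat dark pan lid has a springy seal: it sinks 1 mm per 1.5 N, at most 7 mm, then is hard. Flush in it, unseen under a flush spring shutter (opens down under about 1 N, then leans lightly on the stem), is the one probe pocket.
- pocket_floor_level (a point): Below the slot's centre at the height of the pocket's bottom, 64 mm above the bench. The pocket is a straight upright blind hole, 10 mm diameter, 62 mm deep from the pan lid's top. The pan sits loosely: the pocket's axis lies up to 22 mm along the box's y and up to 6 mm along its x from here, differently each time and not reported; it stays put in a run.
- thermometer: White digital probe thermometer, 40 g, standing tip down in its stand. Its +y points from tip to head (up), x is the head's width, z its thickness. Head 28 (x) x 64 (y) x 17 mm (z): grip it across the 17 mm. Stem straight, diameter 3.6 mm, round end, 115 mm long below the head. Origin 89 mm from either end, on the head's back; stem axis at z = 8 mm. Over 15 N on the stem ruins it.
- probe_tip (a point): End of the stem; axes as the thermometer's.
- probe_head (a point): Middle of the head, where to grip it, on the stem's axis, 146 mm from the tip; axes as the thermometer's.
- stand: Thermometer stand that stays fast on the bench: round steel foot of 68 mm diameter, 16 mm high, with an upright white tube of 16 to 19 mm diameter that is open at the top, 100 mm high in all, bore about 7 mm. Origin at the centre of its underside, z up. The thermometer's tip rests in it 20 mm above the bench, so 80 mm of stem must be drawn up out of it.
- timer: White kitchen timer, 68 x 68 x 22 mm, origin at the centre of its underside. A bystander.
- marker: Red marker pen with black cap, lying, 127 mm long, 17 mm thick, origin at the centre of its underside. A bystander.
- shaker: Steel shaker, 53 mm diameter, 88 mm high, origin at the centre of its underside. A bystander.
Things that resemble listed ones, but are neither listed nor needed, are in the scene too. Leave any yellow look-alike of the stand alone.

How it is judged (in metres and radians):
On the way, in this order (a step that is already met when the one before it is completed fails the run):
1. the stem is drawn right up out of the stand (z of probe_tip in the frame of stand above 0.105 m), for 0.1 s.
2. the tip is down in the slot of the box's lid, at the pan lid (z of probe_tip in the frame of box below 0.132 m and x of probe_tip in the frame of box between -0.012 and 0.012 m and y of probe_tip in the frame of box between -0.033 and 0.033 m), for 0.1 s.
At the end, for the whole second after the job is handed in: The thermometer stands by itself in the probe pocket, at rest and released, its tip no more than 5 mm above the pocket's bottom (less than 69 mm above the box's underside) and within the slot's outline, leaning less than 0.2 rad (z of probe_tip in the frame of box below 0.069 m and x of probe_tip in the frame of box between -0.013 and 0.013 m and y of probe_tip in the frame of box between -0.034 and 0.034 m and angle between thermometer's own y axis and vertical below 0.2 rad and linear speed of thermometer below 0.02 m/s and contact force between the fingers and thermometer below 0.05 N); the robot touches nothing.
It fails at once if the thermometer is pressed on the box or its parts with more than 15 N (contact force between thermometer and box above 15 N).
It fails at once if the timer, the marker or the shaker is moved more than 15 mm (distance of any of timer, marker, shaker from where it was at the start of the episode above 0.015 m).
It also fails if it takes over 72 s, if anything falls off the work surface, if the arm or the gripper's body presses on something with over 40 N, if the wrist force passes 120 N, or if a joint passes its speed limit or range.

## Robot

A 6-joint arm with a two-finger parallel gripper is mounted at the origin on a cart in front of the work surface, level with it; the furniture and walls round the work are solid. World frame = base frame: x ahead of the robot, y to its left, z up, the work surface at z = 0. Lengths are in m, angles in degrees, forces in N, time in s.
With the tool pointing down it reaches from about 0.4 to 0.825 m from the base axis. Payload 7 kg.
Tool frame: the origin (TCP) lies at the very end of the fingers, on their centre line; the grasp point (between the pads) lies 19 mm behind it; z points along the fingers, y is the direction in which the jaws open and shut (so a half turn about z gives the same grasp; the last joint's range is limited). The gripper opens to 88 mm and grips with 3 to 60 N. Pads are 19 mm wide; open, the fingers measure 130 mm over their backs; the gripper's body (78 mm by 193 mm) begins 47 mm behind the grasp point.
Start: joints at [82.053, 20.546, 0.682, 0, -70.136, -16.507], TCP at [0.279, 0.614, 0.227] pointing down, gripper open.
Joint ranges: [-176.03, 176.03], [-82.01, 121.73], [-58.28, 71.71], [-173.87, 95.51], [-174.79, -0.11], [-173.66, 173.66]. Speed limits (degrees/s): [136.94, 136.94, 172.46, 180, 180, 180].

## Interface

Orientations are given as [roll, pitch, yaw] about the fixed x, y, z axes, in that order (R = Rz(yaw) Ry(pitch) Rx(roll)).
In Python, from plant import telemetry, snapshot, calibration, workorder gives the robot as it stands. The module is installed in compiled form; this text tells all that it offers.
- The arm moves only by the tool step_arm, never from a script. Its argument "plan" is text: rows parted by semicolons, each of 7 numbers parted by spaces: the finger opening in cm, from 0 to 8.76, then the shift along the tool's x, y, z in cm, then the turn, a rotation vector about the tool's x, y, z in degrees. A call has 1 to 12 rows; each row shifts and turns the commanded pose from where the row before left it, along the tool's axes as they then stand; what a row does not reach is not made up. A row lasts 1/12 s, in which the tool goes at most 41.7 mm and 7.16 degrees, less where a joint would pass 70% of its speed; a pose out of reach is approached as far as the arm can. A call with a gripper value outside its range is refused whole. The fingers move at their own pace and stop on an object; the grip force is fixed at half the most. Time passes only in rows, so rows that do not move let the fingers close. It gives the time, the measured TCP pose, the force and the opening at its end, in the units of the state.
- telemetry.get_obs(): the state, without advancing time (a new reading comes with each control period).
- snapshot(name): name is "scene" or "top" or "wrist"; returns the picture (480x640x3 uint8, blue, green, red); there is no depth.
- calibration(name): a dict with "K" (3x3 intrinsics, pixels), "k1" (the pictures are not rectified: a ray, as slopes to the right and down, at radius r is drawn at 1 + k1 r^2 times it, then the intrinsics apply), "camera_from_world" (4x4, takes a point from world to camera coordinates). Camera axes: x right, y up, looking along -z (the intrinsics and any distortion apply to the point x, -y, -z); pixel columns grow to the right and rows downward; lengths in m; the calibration is good to about 2 mm. A picture is of the moment at which its call begins: read the wrist's pose just before it. calibration takes no time and is no camera call; for the wrist camera it gives the pose at the moment of the call.
- workorder.close_job(): hands the job in, once; it reports no verdict.
The state is a dict: "clock": time; "joint_pos": joint angles; "qvel": joint speeds; "tau": joint torques, N m; "tool_pos": TCP position; "orientation": TCP orientation; "force": force on the tool from outside, world axes, zero at the start; "moment": the same for the moment, N m; "opening": finger opening in m.
Only numpy, scipy, OpenCV 4.12 (cv2) and the standard library are available. Lean on these libraries where they do the work, as an engineer would, in place of code of your own. Each camera call takes 0.05 s, during which the arm holds its last target.

## Working session

There is one attempt and no reset: what is moved stays moved. The work goes in short steps, Python scripts to look and compute and a tool call to move; the robot and the scene stay as the last step left them, time stands still between calls to the robot, and variables do not carry over. Pictures are saved under pics/ and viewed, and the job is handed in when it is done.

Besides the shell and the picture viewer there is one more tool, called in YAML: its name, and indented under it one key for each argument. step_arm: Moves the arm, as the interface text tells. Its arguments: {"type":"object","properties":{"plan":{"type":"string"}},"required":["plan"]}

```bash
mkdir -p pics; ls; python3 - <<'E'
from plant import telemetry, snapshot, calibration
import cv2,json
print(telemetry.get_obs())
for n in ["scene","top","wrist"]:
    c=calibration(n); print(n,c)
    cv2.imwrite(f"pics/{n}0.png",snapshot(n))
E
```

```text
pics
{'clock': 0.0, 'joint_pos': array([ 8.20535297e+01,  2.05901882e+01,  6.34168869e-01, -1.92925069e-02,
       -7.01365401e+01, -1.65058183e+01]), 'qvel': array([ 0.01788151, -0.00912048,  0.02093722,  0.03055419, -0.00089011,
        0.00179798]), 'tau': array([ 9.32959629e-04, -5.82719707e+01,  2.93070710e+01,  6.99750736e+00,
        6.99098004e-03, -1.50454903e-04]), 'tool_pos': array([0.27924484, 0.61399259, 0.22564237]), 'orientation': array([ 1.79906102e+02, -8.91080625e-03, -2.44588512e+01]), 'force': array([-0.23545242, -0.36381105,  0.21574139]), 'moment': array([-0.02173472,  0.03442009, -0.04455767]), 'opening': 0.0872228048332073}
scene {'K': array([[597.70944905,   0.        , 318.06906396],
       [  0.        , 597.70944905, 241.76454946],
       [  0.        ,   0.        ,   1.        ]]), 'k1': -0.06257845799598685, 'camera_from_world': array([[ 1.30498335e-01, -9.91448482e-01, -3.03912040e-04,
        -1.49458054e-01],
       [ 8.66641104e-01,  1.13921799e-01,  4.85752015e-01,
        -5.20842767e-01],
       [-4.81563476e-01, -6.36532118e-02,  8.74096612e-01,
[... 334 characters left out ...]
[[ 0.01509243, -0.99975733,  0.01604662, -0.07388542],
       [ 0.98439059,  0.01767103,  0.17510825, -0.561815  ],
       [-0.17534932,  0.01315333,  0.98441841, -1.28767753],
       [ 0.        ,  0.        ,  0.        ,  1.        ]])}
wrist {'K': array([[373.55901002,   0.        , 317.16623348],
       [  0.        , 373.55901002, 237.82626439],
       [  0.        ,   0.        ,   1.        ]]), 'k1': -0.0578619638756917, 'camera_from_world': array([[-0.4140974 , -0.91022957,  0.00233966,  0.67419175],
       [ 0.87219082, -0.39752486, -0.28505642,  0.03631943],
       [ 0.26039685, -0.11600049,  0.95850788, -0.39073213],
       [ 0.        ,  0.        ,  0.        ,  1.        ]])}
```

View pics/scene0.png

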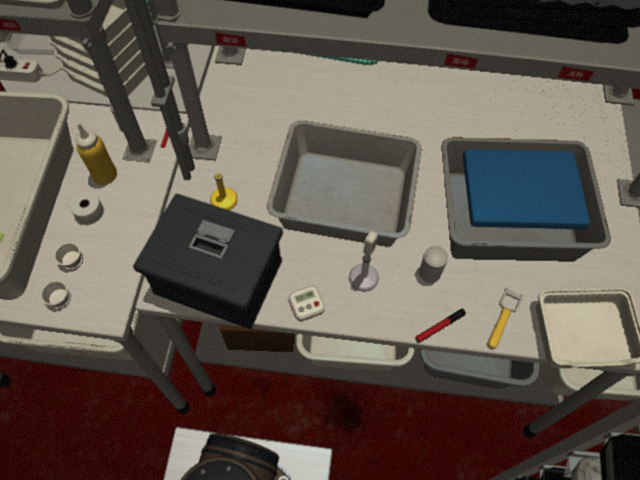

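View pics/top0.png

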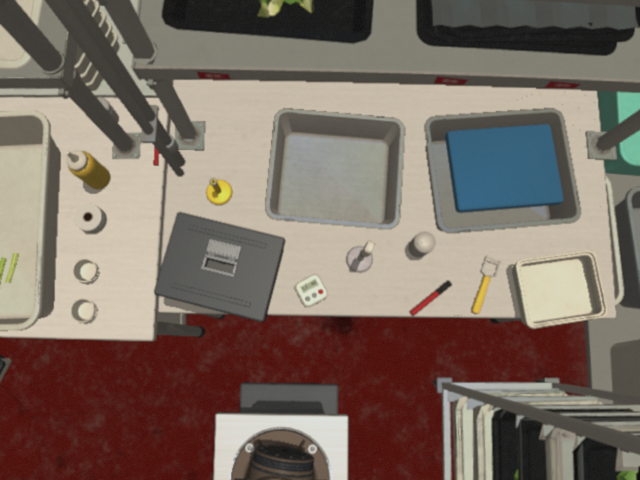

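View pics/wrist0.png

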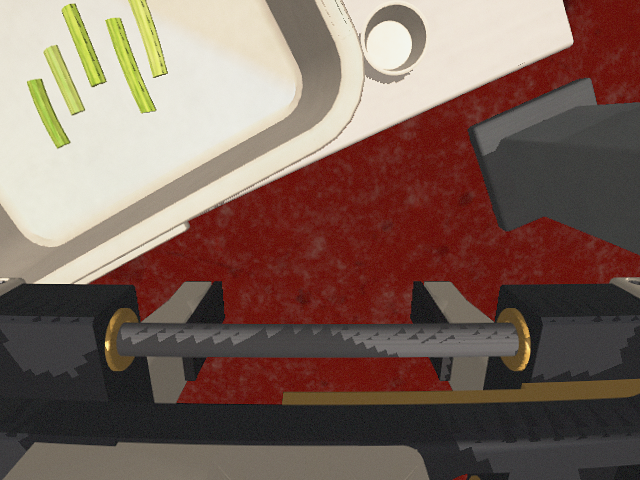

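The candidates for the stand are the white/steel one at top (360,258), which holds the white head, and the yellow one at (218,190). The steel one with the white tube fits the description and the yellow one is the look-alike. The box is the dark-grey one at top (220,265). I'll check these in enlarged crops.

```bash
cat > h.py <<'E'
import numpy as np,cv2
from plant import telemetry, snapshot, calibration
def ray(c,uv):
    K=c["K"];D=np.array([c["k1"],0,0,0,0.])
    p=cv2.undistortPoints(np.array(uv,float).reshape(-1,1,2),K,D,None,None).reshape(-1,2)
    T=c["camera_from_world"];R=T[:3,:3];o=-R.T@T[:3,3]
    d=np.c_[p[:,0],-p[:,1],-np.ones(len(p))]@R
    return o,d
def onz(c,uv,z):
    o,d=ray(c,uv); return o+d*((z-o[2])/d[:,2])[:,None]
def proj(c,P):
    T=c["camera_from_world"];q=np.atleast_2d(P)@T[:3,:3].T+T[:3,3]
    x=q[:,0]/-q[:,2];y=-q[:,1]/-q[:,2];r=1+c["k1"]*(x*x+y*y)
    K=c["K"];return np.c_[K[0,0]*x*r+K[0,2],K[1,1]*y*r+K[1,2]]
def tri(cs,uvs):
    A=np.zeros((3,3));b=np.zeros(3);L=[]
    for c,uv in zip(cs,uvs):
        o,d=ray(c,[uv]);d=d[0]/np.linalg.norm(d[0]);M=np.eye(3)-np.outer(d,d);A+=M;b+=M@o;L.append((o,M))
    X=np.linalg.solve(A,b);return X,[np.linalg.norm(M@(X-o)) for o,M in L]
E
python3 - <<'E'
import cv2
t=cv2.imread("pics/top0.png");s=cv2.imread("pics/scene0.png")
def cr(im,u,v,w,h,k):return cv2.resize(im[v:v+h,u:u+w],None,fx=k,fy=k,interpolation=cv2.INTER_CUBIC)
a=cr(t,150,200,150,130,5);cv2.imwrite("pics/c_top_box.png",cr(t,150,205,140,115,5))
cv2.imwrite("pics/c_top_st.png",cr(t,330,225,70,55,8))
cv2.imwrite("pics/c_sc_st.png",cr(s,330,220,70,75,8))
cv2.imwrite("pics/c_sc_box.png",cr(s,130,190,155,140,4))
E
```

```text
(no output)
```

View pics/c_top_box.png

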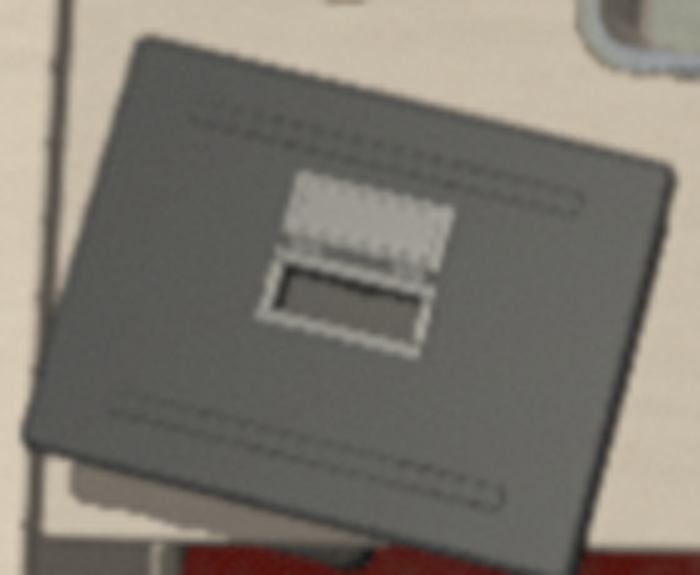

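View pics/c_top_st.png

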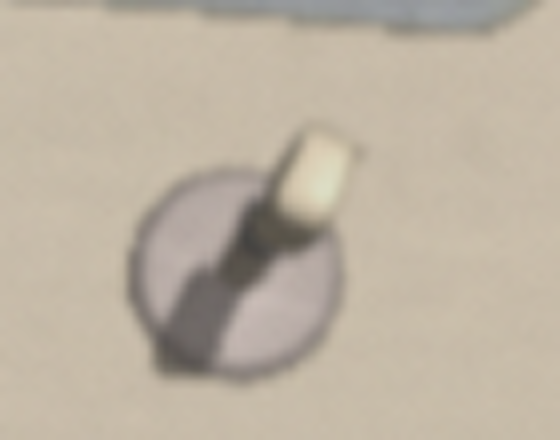

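View pics/c_sc_st.png

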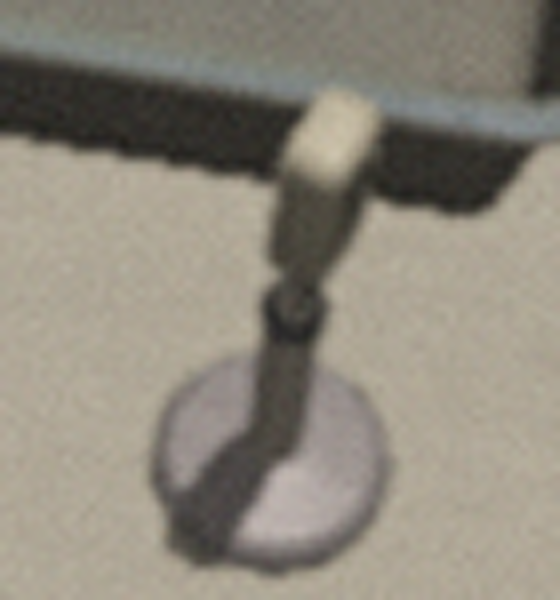

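View pics/c_sc_box.png

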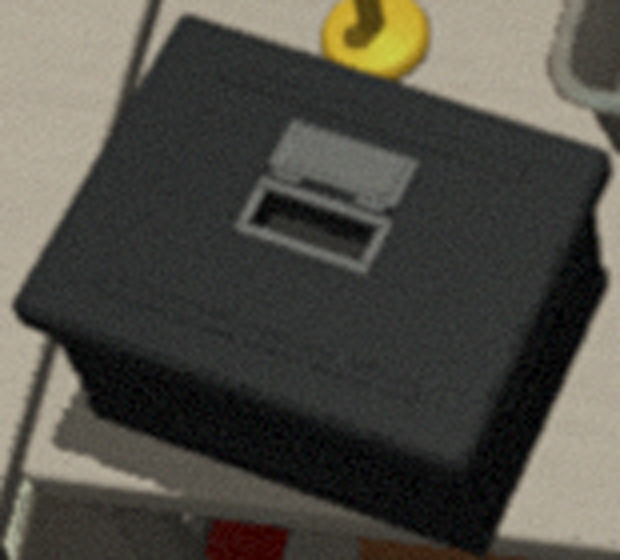

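```bash
python3 - <<'E'
from h import *
np.set_printoptions(precision=4,suppress=True)
ct,cs=calibration("top"),calibration("scene")
def o(cr,k,off):return np.array(cr,float)/k-0.5+0.5/k+np.array(off)
t=cv2.imread("pics/top0.png");s=cv2.imread("pics/scene0.png")
# frame corners
Ft=o([(278,252),(436,287),(418,356),(258,318)],5,(150,205));Fs=o([(262,180),(390,220),(366,270),(237,226)],4,(130,190))
for c,F in((ct,Ft),(cs,Fs)):
    P=onz(c,F,.150);print(P.mean(0),[np.linalg.norm(P[i]-P[(i+1)%4])for i in range(4)],
     [np.degrees(np.arctan2(*(P[a]-P[b])[1::-1])) for a,b in((0,1),(3,2))])
It=o([(284,264),(424,294),(414,341),(274,308)],5,(150,205));Is=o([(268,192),(376,224),(357,258),(250,223)],4,(130,190))
for c,F in((ct,It),(cs,Is)):
    P=onz(c,F,.150);print('in',P.mean(0),[np.linalg.norm(P[i]-P[(i+1)%4])for i in range(4)])
# lid mask: outline, z<150
# foot
for n,c,im,box in(("t",ct,t,(330,225,70,55)),("s",cs,s,(330,220,70,75))):
    pass
Et=o([(237,273)],8,(330,225));Es=o([(273,458)],8,(330,220))
print('foot',onz(ct,Et,.014),onz(cs,Es,.014))
Ht=o([(312,128),(352,146),(322,224),(280,204)],8,(330,225))
P=onz(ct,Ht,.198);print('head t',P,P.mean(0))
Hs=o([(330,92),(380,110),(345,185),(290,165)],8,(330,220))
P=onz(cs,Hs,.198);print('head s',P,P.mean(0))
E
```

```text
[0.4909 0.142  0.15  ] [np.float64(0.07290031231996882), np.float64(0.031866733239572016), np.float64(0.07380671496217821), np.float64(0.03086289854746371)] [np.float64(78.4994433262664), np.float64(77.69877637888492)]
[0.4891 0.1426 0.15  ] [np.float64(0.07270397837036144), np.float64(0.030801248659618786), np.float64(0.07339480727956209), np.float64(0.029167762771122412)] [np.float64(78.3996060769475), np.float64(77.11729626054598)]
in [0.4916 0.1414 0.15  ] [np.float64(0.06444828608200483), np.float64(0.021503000676771328), np.float64(0.06459588300454659), np.float64(0.020235932031964835)]
in [0.4889 0.143  0.15  ] [np.float64(0.06081442196063149), np.float64(0.021458031674747333), np.float64(0.06061508329531975), np.float64(0.01984806564951678)]
foot [[ 0.5316 -0.1849  0.014 ]] [[ 0.5264 -0.1851  0.014 ]]
head t [[ 0.5441 -0.1865  0.198 ]
 [ 0.5393 -0.1974  0.198 ]
 [ 0.5178 -0.1891  0.198 ]
 [ 0.523  -0.1778  0.198 ]] [ 0.531  -0.1877  0.198 ]
head s [[ 0.5391 -0.1859  0.198 ]
 [ 0.5355 -0.1987  0.198 ]
 [ 0.5131 -0.1919  0.198 ]
 [ 0.517  -0.178   0.198 ]] [ 0.5262 -0.1886  0.198 ]
```

```bash
cat >> h.py <<'E'
from scipy.spatial.transform import Rotation as Ro
def state():
    o=telemetry.get_obs();return o,Ro.from_euler('xyz',o['orientation'],degrees=True)
def togo(p,yaw=None):
    o,R=state();d=R.inv().apply(np.array(p)-o['tool_pos'])*100
    t=(R.inv()*Ro.from_euler('xyz',[180,0,yaw],degrees=True)).as_rotvec(degrees=True) if yaw is not None else 0
    print('clock',o['clock'],'pos',o['tool_pos'],'rpy',o['orientation'],'F',o['force'],'op',o['opening']);print('togo cm',np.round(d,2),'rot',np.round(t,2))
E
python3 - <<'E'
from h import *
togo([.529,-.188,.30],-21)
c=calibration("wrist");o,R=state();T=c["camera_from_world"]
cam=-T[:3,:3].T@T[:3,3];print('cam in tool',R.inv().apply(cam-o['tool_pos']))
for dz in(-.15,-.06,-.019,0,.05,.1,.2):print(dz,proj(c,o['tool_pos']+R.apply([0,0,dz])))
print(R.inv().apply(T[2,:3]*-1))
E
```

```text
clock 0.15 pos [0.2792969  0.61410522 0.22584196] rpy [ 1.79927358e+02 -1.00234932e-02 -2.44571323e+01] F [-0.05545294 -0.73581893  0.72176065] op 0.08774257283700575
togo cm [55.94 62.68 -7.33] rot [ 0.07 -0.01 -3.46]
cam in tool [ 0.07667351 -0.00028547 -0.15756245]
-0.15 [[319.55040175 835.17447823]]
-0.06 [[317.833762  384.3193632]]
-0.019 [[317.58323818 319.62862074]]
0 [[317.50486368 299.40985075]]
0.05 [[317.35971108 261.98729379]]
0.1 [[317.26606118 237.8588262 ]]
0.2 [[317.15256967 208.63487363]]
[-2.85231465e-01  7.95070476e-04  9.58458334e-01]
```

step_arm:
  plan: "8.76 0 0 -3.7 0 0 0;8.76 0 0 -3.6 0 0 0;8.76 2.55 2.85 0 0 0 -0.35;8.76 2.55 2.85 0 0 0 -0.35;8.76 2.55 2.85 0 0 0 -0.35;8.76 2.55 2.85 0 0 0 -0.35;8.76 2.55 2.85 0 0 0 -0.35;8.76 2.55 2.85 0 0 0 -0.35;8.76 2.55 2.85 0 0 0 -0.35;8.76 2.55 2.85 0 0 0 -0.35;8.76 2.55 2.85 0 0 0 -0.35;8.76 2.55 2.85 0 0 0 -0.35"

```text
clock: 1.15
tool_pos: [0.4035, 0.2509, 0.2997]
orientation: [-180.0, 0.0, -20.9]
force: [1.2, 0.7, -0.8]
opening: 0.088
```

step_arm:
  plan: "8.76 2.5 2.85 0 0 0 0;8.76 2.5 2.85 0 0 0 0;8.76 2.5 2.85 0 0 0 0;8.76 2.5 2.85 0 0 0 0;8.76 2.5 2.85 0 0 0 0;8.76 2.5 2.85 0 0 0 0;8.76 2.5 2.85 0 0 0 0;8.76 2.5 2.85 0 0 0 0;8.76 2.5 2.85 0 0 0 0;8.76 2.5 2.85 0 0 0 0;8.76 0 0 0 0 0 0;8.76 0 0 0 0 0 0"

```text
clock: 2.15
tool_pos: [0.535, -0.1048, 0.2986]
orientation: [180.0, 0.1, -21.2]
force: [-0.7, 0.5, -0.1]
opening: 0.0881
```

```bash
python3 - <<'E'
from h import *
togo([.529,-.188,.30],-21)
c=calibration("wrist");im=snapshot("wrist");cv2.imwrite("pics/w1.png",im)
print(proj(c,[[.529,-.188,.198],[.529,-.188,.14]]))
E
```

```text
clock 2.15 pos [ 0.53503046 -0.10475613  0.29863171] rpy [ 1.79955253e+02  9.11197270e-02 -2.11787257e+01] F [-0.74226772  0.45203107 -0.05457745] op 0.08809853676902925
togo cm [ 2.44  7.98 -0.13] rot [ 0.04  0.09 -0.18]
[[430.12462494 204.18270488]
 [410.39413489 190.57327377]]
```

View pics/w1.png

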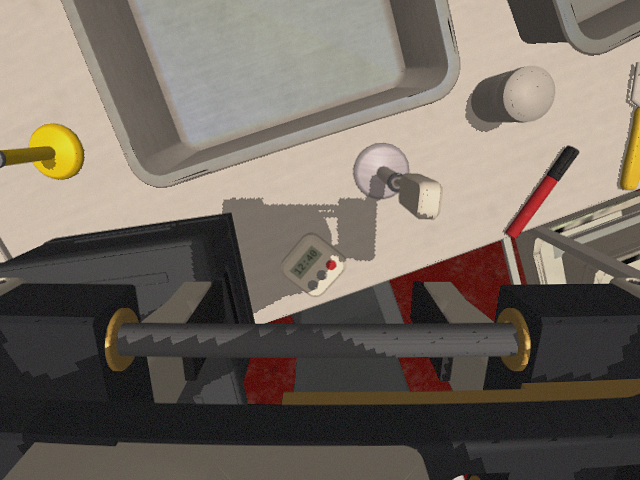

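The wrist picture shows the thermometer head at (427,198) in the steel and white stand at (382,171). The yellow stand is at (57,150), the timer at (313,265) and the shaker at (527,95). The predicted head position (430,204) agrees. I'll move above it.

step_arm:
  plan: "8.76 0.8 2.6 0 0 0 0;8.76 0.8 2.7 0 0 0 0;8.76 0.8 2.7 0 0 0 0;8.76 0 0 0 0 0 0;8.76 0 0 0 0 0 0"

```text
clock: 2.62
tool_pos: [0.5286, -0.1859, 0.2996]
orientation: [-180.0, 0.0, -21.0]
force: [-0.5, 0.2, -0.3]
opening: 0.0873
```

```bash
python3 - <<'E'
from h import *
togo([.529,-.188,.30],-21)
c=calibration("wrist");im=snapshot("wrist");cv2.imwrite("pics/w2.png",im)
cv2.imwrite("pics/w2c.png",cv2.resize(im[160:300,250:390],None,fx=4,fy=4,interpolation=cv2.INTER_CUBIC))
print(proj(c,[[.529,-.188,.198],[.529,-.188,.14]]))
E
```

```text
clock 2.6167 pos [ 0.52856766 -0.18589147  0.29957108] rpy [-1.79988657e+02  5.22671742e-03 -2.09854315e+01] F [-0.5176051   0.2144275  -0.33241603] op 0.08733315719076128
togo cm [ 0.12  0.18 -0.04] rot [-0.01  0.01  0.01]
[[319.8353359  235.69755718]
 [319.33924723 217.07544896]]
```

View pics/w2c.png

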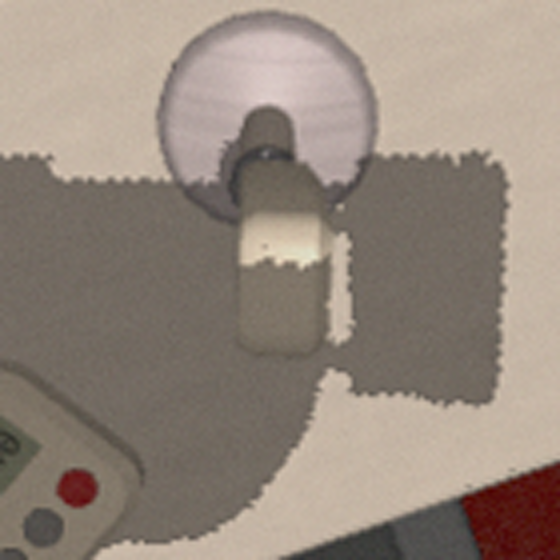

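```bash
python3 - <<'E'
from h import *
c=calibration("wrist")
uv=np.array([(240,212),(328,212),(326,354),(238,354)])/4-.375+np.array([250,160])
P=onz(c,uv,.198);print(P,P.mean(0),[np.linalg.norm(P[i]-P[(i+1)%4])for i in range(4)])
f=np.array([[267,117]])/4-.375+np.array([250,160]);print('foot',onz(c,f,.015))
m=P.mean(0);togo([m[0],m[1],.147],-21)
E
```

```text
[[ 0.54769443 -0.18667761  0.198     ]
 [ 0.54211183 -0.20126498  0.198     ]
 [ 0.51737745 -0.19172     0.198     ]
 [ 0.52312017 -0.17672086  0.198     ]] [ 0.53257597 -0.18909586  0.198     ] [np.float64(0.015619115773524041), np.float64(0.026512193239119852), np.float64(0.01606091225177403), np.float64(0.026514733220304478)]
foot [[ 0.53455661 -0.18646456  0.015     ]]
clock 2.6667 pos [ 0.52869883 -0.18529954  0.29962563] rpy [-1.79980285e+02 -1.26018886e-03 -2.09403312e+01] F [-1.474873    0.40951036 -0.00762993] op 0.08779712525224663
togo cm [ 0.5   0.22 15.26] rot [-0.02 -0.    0.06]
```

step_arm:
  plan: "8.76 0.4 0.22 1.5 0 0 0;8.76 0 0 3 0 0 0;8.76 0 0 3 0 0 0;8.76 0 0 3 0 0 0;8.76 0 0 2.5 0 0 0;8.76 0 0 1.5 0 0 0;8.76 0 0 0.75 0 0 0;8.76 0 0 0 0 0 0;8.76 0 0 0 0 0 0"

```text
clock: 3.42
tool_pos: [0.5325, -0.1888, 0.1478]
orientation: [180.0, -0.0, -20.9]
force: [-0.6, -0.0, 0.9]
opening: 0.0877
```

```bash
python3 - <<'E'
from h import *
togo([.5315,-.189,.147],-21)
im=snapshot("wrist");cv2.imwrite("pics/w3.png",im)
E
```

```text
clock 3.4167 pos [ 0.53248012 -0.1887999   0.14781944] rpy [ 1.79996260e+02 -4.11826318e-02 -2.08634086e+01] F [-0.55536125 -0.03979841  0.93438197] op 0.08767209337549077
togo cm [-0.08  0.05  0.08] rot [ 0.   -0.04  0.14]
```

View pics/w3.png

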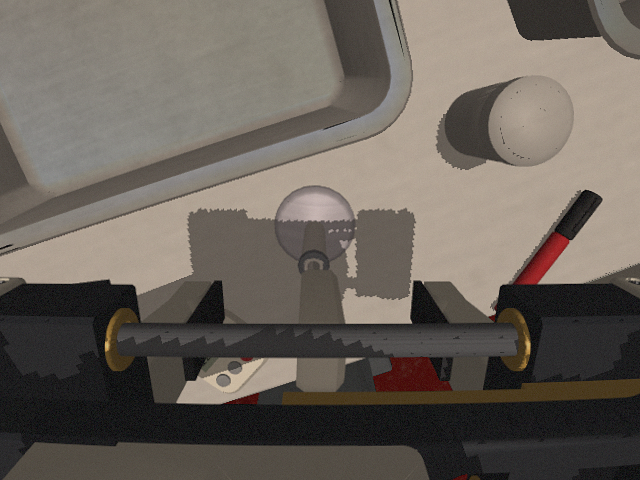

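The head is centred between the pads at about (320,330). I'll close the gripper.

step_arm:
  plan: "0 0 0 0 0 0 0;0 0 0 0 0 0 0;0 0 0 0 0 0 0;0 0 0 0 0 0 0;0 0 0 0 0 0 0;0 0 0 0 0 0 0;0 0 0 0 0 0 0;0 0 0 0 0 0 0;0 0 0 0 0 0 0;0 0 0 0 0 0 0"

```text
clock: 4.3
tool_pos: [0.5318, -0.1896, 0.147]
orientation: [180.0, 0.0, -21.0]
force: [-0.5, 0.1, -0.1]
opening: 0.0263
```

step_arm:
  plan: "0 0 0 0 0 0 0;0 0 0 0 0 0 0;0 0 0 0 0 0 0;0 0 0 0 0 0 0"

```text
clock: 4.63
tool_pos: [0.5322, -0.1889, 0.147]
orientation: [-179.9, -0.0, -21.0]
force: [1.3, 4.8, -0.9]
opening: 0.017
```

step_arm:
  plan: "0 0 0 -0.5 0 0 0;0 0 0 -1 0 0 0;0 0 0 -2 0 0 0;0 0 0 -2 0 0 0;0 0 0 -2 0 0 0;0 0 0 -2 0 0 0;0 0 0 -2 0 0 0;0 0 0 -2 0 0 0;0 0 0 -2 0 0 0;0 0 0 -1.5 0 0 0;0 0 0 0 0 0 0;0 0 0 0 0 0 0"

```text
clock: 5.63
tool_pos: [0.5319, -0.1899, 0.3177]
orientation: [-180.0, -0.1, -21.0]
force: [-0.8, 0.6, -1.6]
opening: 0.0171
```

```bash
python3 - <<'E'
from h import *
togo([.49,.142,.317],-21)
for n in("wrist","scene","top"):
    im=snapshot(n);cv2.imwrite(f"pics/{n}4.png",im)
s=cv2.imread("pics/scene4.png");cv2.imwrite("pics/s4c.png",cv2.resize(s[150:300,300:450],None,fx=4,fy=4,interpolation=cv2.INTER_CUBIC))
E
```

```text
clock 5.6333 pos [ 0.53190829 -0.18986009  0.31770547] rpy [-1.79993286e+02 -7.48891930e-02 -2.09678731e+01] F [-0.80133808  0.57314224 -1.60239193] op 0.017061423452935
togo cm [-15.79 -29.49   0.05] rot [-0.01 -0.07  0.03]
```

View pics/wrist4.png

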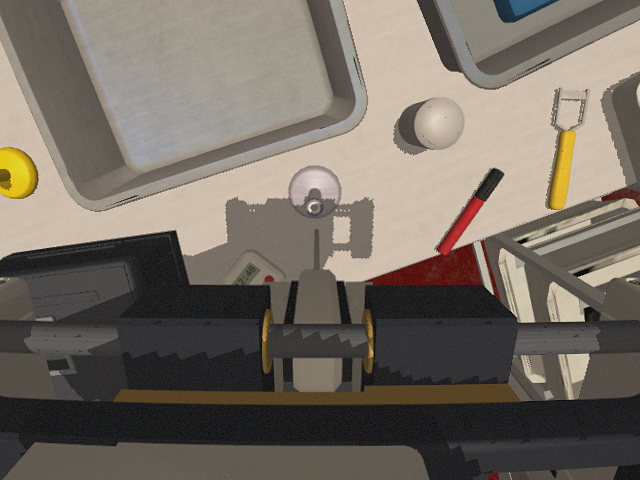

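View pics/s4c.png

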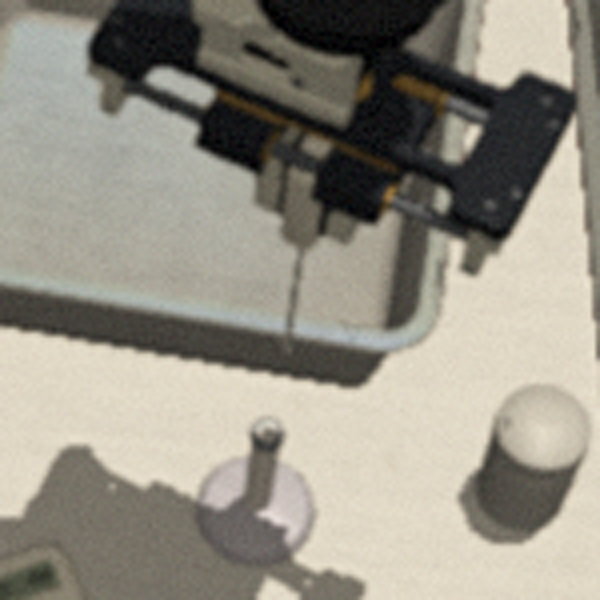

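```bash
python3 - <<'E'
from h import *
w=cv2.imread("pics/wrist4.png");cv2.imwrite("pics/w4c.png",cv2.resize(w[210:290,277:357],None,fx=7,fy=7,interpolation=cv2.INTER_CUBIC))
o,R=state();p=o['tool_pos'];q=p+[0,0,-.127];cw,cs=calibration("wrist"),calibration("scene")
print('pred',proj(cw,q),proj(cs,q))
X,e=tri([cw,cs],[(317,230.5),(371.7,237.2)]);print(X,e,q,R.inv().apply(X-p))
E
```

```text
pred [[317.17930858 227.81648761]] [[371.9509497 236.8981749]]
[ 0.52962634 -0.18897996  0.1904884 ] [np.float64(0.00014378994499904596), np.float64(0.00014378994499914598)] [ 0.53124387 -0.18960281  0.1889446 ] [-1.50710038e-03 -7.36787926e-05  1.25459103e-01]
```

View pics/w4c.png

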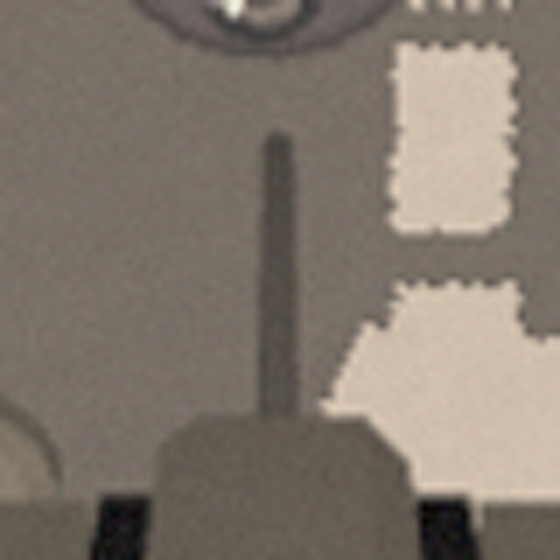

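The stem is clear of the stand, with the tip about 126 mm ahead of the TCP and about 1 mm towards -x. I'll carry it above the slot and align with the box (yaw −12°).

step_arm:
  plan: "0 -1.5 -2.9 0 0 0 0;0 -1.6 -3 0 0 0 0;0 -1.6 -3 0 0 0 0;0 -1.6 -3 0 0 0 0;0 -1.6 -3 0 0 0 0;0 -1.6 -3 0 0 0 0;0 -1.6 -3 0 0 0 0;0 -1.6 -3 0 0 0 0;0 -1.6 -3 0 0 0 0;0 -1.5 -2.6 0 0 0 -3;0 0 0 0 0 0 -3;0 0 0 0 0 0 -3"

```text
clock: 6.78
tool_pos: [0.4891, 0.144, 0.3159]
orientation: [179.9, 0.1, -11.6]
force: [0.3, -0.4, -0.6]
opening: 0.0172
```

step_arm:
  plan: "0 0 0 0 0 0 0;0 0 0 0 0 0 0;0 0 0 0 0 0 0"

```text
clock: 7.03
tool_pos: [0.4897, 0.1421, 0.3166]
orientation: [180.0, 0.0, -12.1]
force: [0.3, -0.4, -0.1]
opening: 0.0167
```

```bash
python3 - <<'E'
from h import *
togo([.4903,.1422,.317],-12)
for n in("wrist","scene","top"):
    im=snapshot(n);cv2.imwrite(f"pics/{n}5.png",im)
s=cv2.imread("pics/scene5.png");cv2.imwrite("pics/s5c.png",cv2.resize(s[150:300,140:290],None,fx=4,fy=4,interpolation=cv2.INTER_CUBIC))
o,R=state();p=o['tool_pos'];q=p+R.apply([-.001,0,.126])
print(proj(calibration("wrist"),[q,[.4903,.1422,.15]]),proj(calibration("scene"),[q,[.4903,.1422,.15]]))
E
```

```text
clock 7.0333 pos [0.48967092 0.14206094 0.31658902] rpy [ 1.79960104e+02  3.43048922e-02 -1.20749684e+01] F [ 0.26656119 -0.37891068 -0.07519661] op 0.01672143738890901
togo cm [ 0.06 -0.03 -0.04] rot [ 0.04  0.03 -0.07]
[[317.34124375 229.66639357]
 [316.94025893 215.97705965]] [[204.84730095 235.88474146]
 [208.28517378 245.0924903 ]]
```

View pics/wrist5.png

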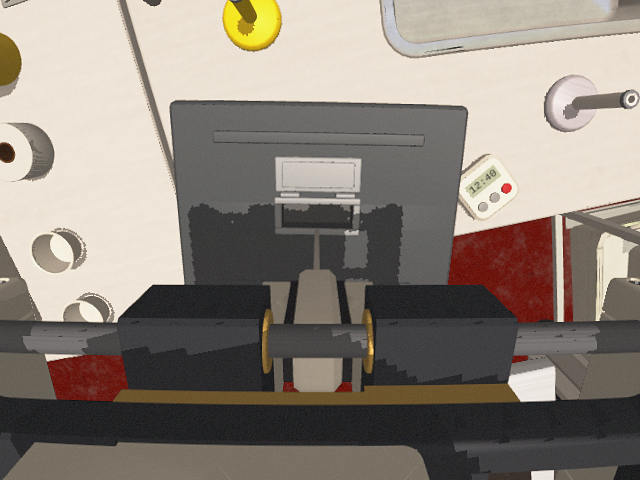

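View pics/s5c.png

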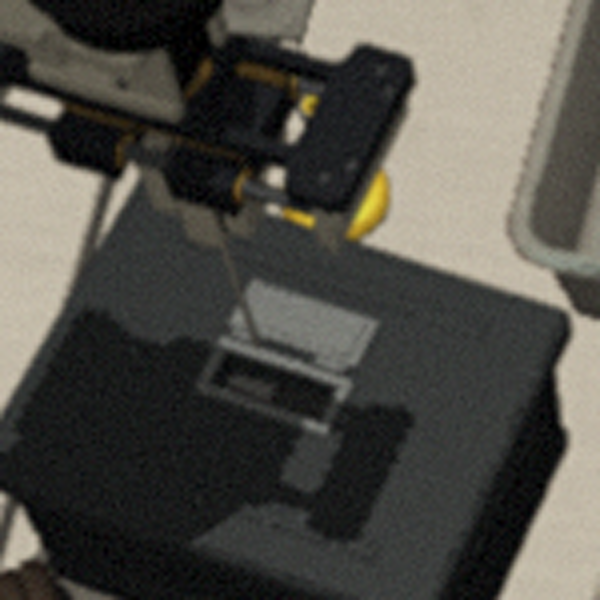

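The wrist view shows the slot frame centred at (318,215.5), against a prediction of (317,216), so the box pose is good. I'll start at the box's −y end (tool +y 2.4 cm, x +0.15) and descend into the slot to just above the pan lid.

step_arm:
  plan: "0 0.15 1.2 0 0 0 0;0 0 1.2 0 0 0 0;0 0 0 0 0 0 0;0 0 0 1.5 0 0 0;0 0 0 1.5 0 0 0;0 0 0 1.2 0 0 0;0 0 0 0 0 0 0;0 0 0 0 0 0 0;0 0 0 0 0 0 0"

```text
clock: 7.93
tool_pos: [0.4867, 0.1184, 0.276]
orientation: [-180.0, -0.1, -12.0]
force: [-0.3, 0.1, 0.4]
opening: 0.0165
```

```bash
python3 - <<'E'
from h import *
togo([.4903,.1422,.2525],-12)
im=snapshot("wrist");cv2.imwrite("pics/w6.png",cv2.resize(im[130:330,220:420],None,fx=3,fy=3,interpolation=cv2.INTER_CUBIC))
E
```

```text
clock 7.9333 pos [0.48672077 0.11843833 0.27600547] rpy [-1.79973659e+02 -6.02002472e-02 -1.19738163e+01] F [-0.32892308  0.07492946  0.39388492] op 0.016543523557652887
togo cm [-0.15 -2.4   2.35] rot [-0.03 -0.06  0.03]
```

View pics/w6.png

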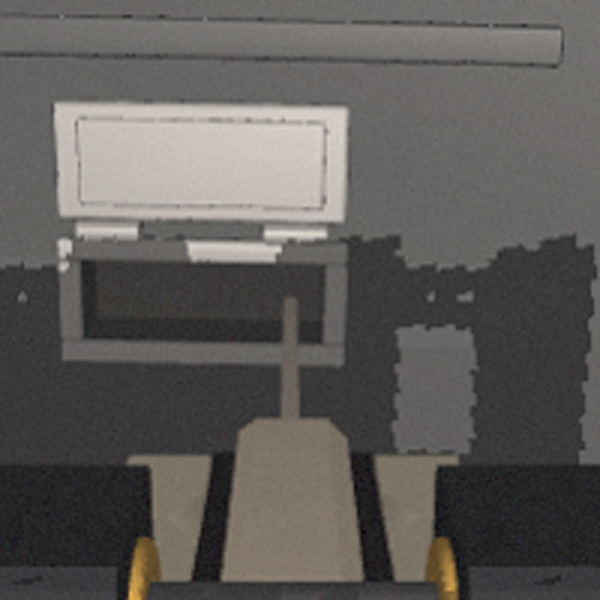

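The tip at crop (290,298) is mid-width in the slot and about 23 mm to the −y side. I'll descend gently.

step_arm:
  plan: "0 0 0 0.8 0 0 0;0 0 0 0.7 0 0 0;0 0 0 0.5 0 0 0;0 0 0 0 0 0 0;0 0 0 0 0 0 0;0 0 0 0 0 0 0"

```text
clock: 8.48
tool_pos: [0.4864, 0.1187, 0.2551]
orientation: [180.0, -0.0, -11.9]
force: [-0.5, 0.4, -0.6]
opening: 0.0169
```

step_arm:
  plan: "0 0 0 0.1 0 0 0;0 0 0 0.1 0 0 0;0 0 0 0 0 0 0;0 0 0 0 0 0 0"

```text
clock: 8.82
tool_pos: [0.4863, 0.1186, 0.2531]
orientation: [-180.0, -0.0, -11.9]
force: [0.1, -0.3, -0.6]
opening: 0.017
```

step_arm:
  plan: "0 0 0 0.1 0 0 0;0 0 0 0.1 0 0 0;0 0 0 0 0 0 0;0 0 0 0 0 0 0"

```text
clock: 9.15
tool_pos: [0.4864, 0.1187, 0.2513]
orientation: [-180.0, -0.0, -12.0]
force: [-0.5, 0.3, 2.2]
opening: 0.0168
```

step_arm:
  plan: "0 0 0 0.1 0 0 0;0 0 0 0 0 0 0;0 0 0 0 0 0 0;0 0 0 0 0 0 0"

```text
clock: 9.48
tool_pos: [0.4864, 0.1187, 0.2503]
orientation: [-180.0, -0.0, -11.9]
force: [0.3, 0.0, 4.3]
opening: 0.0172
```

step_arm:
  plan: "0 0 -0.1 0 0 0 0;0 0 -0.1 0 0 0 0;0 0 -0.1 0 0 0 0;0 0 0 0 0 0 0"

```text
clock: 9.82
tool_pos: [0.4869, 0.1216, 0.2501]
orientation: [180.0, 0.0, -12.0]
force: [-0.6, -1.3, 4.3]
opening: 0.0171
```

step_arm:
  plan: "0 0 -0.1 0 0 0 0;0 0 -0.1 0 0 0 0;0 0 -0.1 0 0 0 0;0 0 0 0 0 0 0"

```text
clock: 10.15
tool_pos: [0.4876, 0.1247, 0.25]
orientation: [-180.0, 0.0, -11.9]
force: [-1.6, -1.9, 4.5]
opening: 0.0164
```

step_arm:
  plan: "0 0 -0.1 0 0 0 0;0 0 -0.1 0 0 0 0;0 0 -0.1 0 0 0 0;0 0 0 0 0 0 0"

```text
clock: 10.48
tool_pos: [0.4882, 0.1277, 0.25]
orientation: [-180.0, 0.0, -11.9]
force: [-1.5, -1.8, 4.2]
opening: 0.0168
```

step_arm:
  plan: "0 0 -0.1 0 0 0 0;0 0 -0.1 0 0 0 0;0 0 -0.1 0 0 0 0;0 0 0 0 0 0 0"

```text
clock: 10.82
tool_pos: [0.4889, 0.1307, 0.2501]
orientation: [-180.0, -0.0, -11.9]
force: [-1.4, -1.6, 2.8]
opening: 0.0171
```

step_arm:
  plan: "0 0 -0.1 0 0 0 0;0 0 0 0 0 0 0;0 0 0 0 0 0 0"

```text
clock: 11.07
tool_pos: [0.489, 0.1316, 0.2501]
orientation: [-180.0, -0.0, -11.9]
force: [-0.9, -1.0, 4.0]
opening: 0.0165
```

step_arm:
  plan: "0 0 -0.1 0 0 0 0;0 0 -0.1 0 0 0 0;0 0 -0.1 0 0 0 0;0 0 0 0 0 0 0"

```text
clock: 11.4
tool_pos: [0.4896, 0.1345, 0.25]
orientation: [-180.0, 0.0, -11.9]
force: [-1.1, -0.9, 3.0]
opening: 0.0169
```

step_arm:
  plan: "0 0 -0.1 0 0 0 0;0 0 -0.1 0 0 0 0;0 0 -0.1 0 0 0 0;0 0 0 0 0 0 0"

```text
clock: 11.73
tool_pos: [0.4902, 0.1378, 0.2497]
orientation: [-180.0, 0.0, -12.0]
force: [0.1, -0.2, 0.2]
opening: 0.0167
```

The force dropped to about 0, so the tip is probably in the pocket. I'll test by pushing down 4 mm.

step_arm:
  plan: "0 0 0 0.1 0 0 0;0 0 0 0.1 0 0 0;0 0 0 0 0 0 0;0 0 0 0 0 0 0"

```text
clock: 12.07
tool_pos: [0.4902, 0.1376, 0.2479]
orientation: [-180.0, 0.0, -12.0]
force: [-1.1, 1.2, 1.0]
opening: 0.0169
```

step_arm:
  plan: "0 0 0 0.1 0 0 0;0 0 0 0.1 0 0 0;0 0 0 0 0 0 0;0 0 0 0 0 0 0"

```text
clock: 12.4
tool_pos: [0.4902, 0.1375, 0.2461]
orientation: [-180.0, 0.0, -12.0]
force: [-1.0, 2.1, 1.3]
opening: 0.0168
```

It's inside: about 6 mm below the lid with only about 1 N. A side force points towards box (−x,+y), so I'll follow it to centre the tip.

step_arm:
  plan: "0 -0.05 -0.1 0 0 0 0;0 0 0 0 0 0 0;0 0 0 0 0 0 0"

```text
clock: 12.65
tool_pos: [0.49, 0.1381, 0.246]
orientation: [180.0, -0.0, -11.9]
force: [0.1, -0.5, 0.3]
opening: 0.0174
```

step_arm:
  plan: "0 0 -0.1 0 0 0 0;0 0 0 0 0 0 0;0 0 0 0 0 0 0"

```text
clock: 12.9
tool_pos: [0.4902, 0.1393, 0.246]
orientation: [180.0, -0.0, -12.0]
force: [-0.5, 0.2, 0.1]
opening: 0.0168
```

step_arm:
  plan: "0 0 -0.1 0.2 0 0 0;0 0 0 0.3 0 0 0;0 0 0 0.3 0 0 0;0 0 0 0.2 0 0 0;0 0 0 0 0 0 0;0 0 0 0 0 0 0"

```text
clock: 13.4
tool_pos: [0.4904, 0.1402, 0.2358]
orientation: [180.0, 0.0, -12.0]
force: [1.3, -0.7, -2.1]
opening: 0.0168
```

```bash
python3 - <<'E'
from h import *
for i in range(5):
    o,R=state();print(o['tool_pos'].round(4),o['force'].round(1),o['moment'].round(2))
    snapshot("top")
E
```

```text
[0.4904 0.1402 0.2358] [ 1.3 -0.7 -2.1] [-0.26 -0.81 -0.03]
[0.4905 0.1402 0.2359] [ 1.7 -0.8 -2.1] [-0.39 -0.79  0.03]
[0.4905 0.1402 0.236 ] [ 2.3 -0.2 -0.8] [-0.37 -0.87 -0.01]
[0.4905 0.1402 0.2361] [ 2.2 -1.5 -1.2] [-0.4  -0.89  0.  ]
[0.4905 0.1402 0.2361] [ 2.1 -1.7 -2.6] [-0.43 -0.98 -0.02]
```

step_arm:
  plan: "0 0.1 0.05 0 0 0 0;0 0 0 0 0 0 0;0 0 0 0 0 0 0;0 0 0 0 0 0 0"

```text
clock: 13.98
tool_pos: [0.491, 0.1398, 0.2361]
orientation: [-180.0, 0.0, -12.0]
force: [-0.2, 1.5, -0.0]
opening: 0.0167
```

```bash
python3 - <<'E'
from h import *
for i in range(3):
    o,R=state();print(o['tool_pos'].round(4),o['force'].round(1),o['moment'].round(2))
    im=snapshot("wrist")
cv2.imwrite("pics/w7.png",cv2.resize(im[130:330,220:420],None,fx=3,fy=3,interpolation=cv2.INTER_CUBIC))
E
```

```text
[0.491  0.1398 0.2361] [-0.2  1.5 -0. ] [ 0.86  0.38 -0.05]
[0.491  0.1398 0.2361] [-1.4  0.8  0.3] [0.87 0.48 0.01]
[0.4911 0.1398 0.236 ] [-1.3  2.  -0.6] [0.92 0.47 0.04]
```

View pics/w7.png

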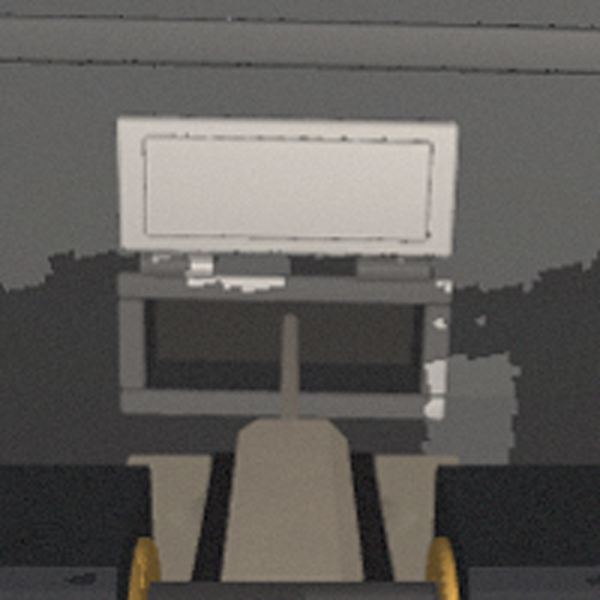

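step_arm:
  plan: "0 -0.05 -0.05 0 0 0 0;0 0 0 0.2 0 0 0;0 0 0 0.2 0 0 0;0 0 0 0.2 0 0 0;0 0 0 0 0 0 0;0 0 0 0 0 0 0"

```text
clock: 14.63
tool_pos: [0.4908, 0.14, 0.2297]
orientation: [180.0, 0.0, -12.0]
force: [0.4, 0.3, -1.9]
opening: 0.017
```

```bash
python3 - <<'E'
from h import *
for i in range(3):
    o,R=state();print(o['tool_pos'].round(4),o['force'].round(1),o['moment'].round(2))
    im=snapshot("wrist")
E
```

```text
[0.4908 0.14   0.2297] [ 0.4  0.3 -1.9] [-0.16 -0.16 -0.03]
[0.4908 0.14   0.2298] [-0.7 -0.3 -0.7] [-0.09 -0.17  0.  ]
[0.4908 0.14   0.2299] [ 0.4 -0.8 -1.5] [-0.13 -0.15 -0.01]
```

step_arm:
  plan: "0 0 0 0.25 0 0 0;0 0 0 0.25 0 0 0;0 0 0 0.25 0 0 0;0 0 0 0.25 0 0 0;0 0 0 0 0 0 0;0 0 0 0 0 0 0"

```text
clock: 15.28
tool_pos: [0.4908, 0.1401, 0.2197]
orientation: [180.0, 0.0, -12.0]
force: [0.5, 0.2, -1.9]
opening: 0.0169
```

step_arm:
  plan: "0 0 0 0.25 0 0 0;0 0 0 0.25 0 0 0;0 0 0 0.25 0 0 0;0 0 0 0.25 0 0 0;0 0 0 0 0 0 0;0 0 0 0 0 0 0"

```text
clock: 15.78
tool_pos: [0.4908, 0.1401, 0.2097]
orientation: [180.0, 0.0, -12.0]
force: [0.8, -0.1, -2.3]
opening: 0.0166
```

```bash
python3 - <<'E'
from h import *
for i in range(3):
    o,R=state();print(o['tool_pos'].round(4),o['force'].round(1),o['moment'].round(2))
    im=snapshot("wrist")
E
```

```text
[0.4908 0.1401 0.2097] [ 0.8 -0.1 -2.3] [-0.06 -0.28  0.03]
[0.4908 0.1401 0.2099] [-0.4 -1.1 -2.8] [-0.05 -0.27  0.  ]
[0.4908 0.1401 0.2099] [ 0.1  0.8 -1.7] [-0.14 -0.22 -0.02]
```

step_arm:
  plan: "0 0 0 0.25 0 0 0;0 0 0 0.25 0 0 0;0 0 0 0.25 0 0 0;0 0 0 0.25 0 0 0;0 0 0 0.25 0 0 0;0 0 0 0.15 0 0 0;0 0 0 0 0 0 0;0 0 0 0 0 0 0"

```text
clock: 16.6
tool_pos: [0.4908, 0.1401, 0.1958]
orientation: [180.0, 0.0, -12.0]
force: [0.2, -0.4, -1.6]
opening: 0.0168
```

step_arm:
  plan: "0 0 0 0.1 0 0 0;0 0 0 0.05 0 0 0;0 0 0 0 0 0 0;0 0 0 0 0 0 0"

```text
clock: 16.93
tool_pos: [0.4909, 0.1402, 0.1946]
orientation: [-180.0, -0.0, -12.0]
force: [-1.2, 0.6, -0.2]
opening: 0.0169
```

step_arm:
  plan: "0 0 0 0.05 0 0 0;0 0 0 0.05 0 0 0;0 0 0 0 0 0 0;0 0 0 0 0 0 0"

```text
clock: 17.27
tool_pos: [0.4909, 0.1402, 0.1936]
orientation: [-180.0, -0.0, -12.0]
force: [-0.6, 0.1, 1.0]
opening: 0.0168
```

step_arm:
  plan: "0 0 0 0.05 0 0 0;0 0 0 0 0 0 0;0 0 0 0 0 0 0;0 0 0 0 0 0 0"

```text
clock: 17.6
tool_pos: [0.4909, 0.1401, 0.193]
orientation: [180.0, 0.0, -12.0]
force: [0.3, 0.3, -0.9]
opening: 0.0173
```

```bash
python3 - <<'E'
from h import *
for i in range(3):
    o,R=state();print(o['tool_pos'].round(4),o['force'].round(1),o['moment'].round(2))
    im=snapshot("wrist")
E
```

```text
[0.4909 0.1401 0.193 ] [ 0.3  0.3 -0.9] [ 0.01  0.04 -0.05]
[0.4908 0.1402 0.193 ] [-1.4  0.3 -0.5] [-0.02 -0.02  0.  ]
[0.4908 0.1402 0.1931] [-0.2 -0.8  0.3] [ 0.04  0.01 -0.  ]
```

No contact yet, so I'll continue in small steps.

step_arm:
  plan: "0 0 0 0.05 0 0 0;0 0 0 0.05 0 0 0;0 0 0 0 0 0 0;0 0 0 0 0 0 0"

```text
clock: 18.08
tool_pos: [0.4909, 0.1402, 0.192]
orientation: [180.0, -0.0, -12.0]
force: [0.4, -0.9, 0.1]
opening: 0.0169
```

step_arm:
  plan: "0 0 0 0.05 0 0 0;0 0 0 0.05 0 0 0;0 0 0 0 0 0 0;0 0 0 0 0 0 0"

```text
clock: 18.42
tool_pos: [0.4909, 0.1402, 0.191]
orientation: [-180.0, -0.0, -12.0]
force: [1.0, 0.4, -1.2]
opening: 0.0166
```

step_arm:
  plan: "0 0 0 0.05 0 0 0;0 0 0 0 0 0 0;0 0 0 0 0 0 0;0 0 0 0 0 0 0"

```text
clock: 18.75
tool_pos: [0.4909, 0.1402, 0.1906]
orientation: [-180.0, -0.0, -12.0]
force: [0.1, -0.2, 0.3]
opening: 0.0171
```

step_arm:
  plan: "0 0 0 0.05 0 0 0;0 0 0 0 0 0 0;0 0 0 0 0 0 0;0 0 0 0 0 0 0"

```text
clock: 19.08
tool_pos: [0.4909, 0.1402, 0.1901]
orientation: [-180.0, -0.0, -12.0]
force: [0.3, 0.0, 0.7]
opening: 0.0169
```

step_arm:
  plan: "0 0 0 0.05 0 0 0;0 0 0 0 0 0 0;0 0 0 0 0 0 0;0 0 0 0 0 0 0"

```text
clock: 19.42
tool_pos: [0.4909, 0.1402, 0.1896]
orientation: [-180.0, -0.0, -12.0]
force: [0.1, 0.1, 1.8]
opening: 0.0169
```

```bash
python3 - <<'E'
from h import *
for i in range(3):
    o,R=state();print(o['tool_pos'].round(4),o['force'].round(1),o['moment'].round(2))
    im=snapshot("wrist")
E
```

```text
[0.4909 0.1402 0.1896] [0.1 0.1 1.8] [-0.02  0.23  0.01]
[0.4909 0.1402 0.1896] [-0.   0.5  1.3] [-0.05  0.18  0.03]
[0.4909 0.1402 0.1896] [0.1 0.3 1.9] [-0.08  0.16  0.01]
```

step_arm:
  plan: "0 0 0 0.05 0 0 0;0 0 0 0 0 0 0;0 0 0 0 0 0 0;0 0 0 0 0 0 0"

```text
clock: 19.9
tool_pos: [0.4909, 0.1402, 0.1891]
orientation: [-180.0, -0.0, -11.9]
force: [-0.4, -0.6, 2.0]
opening: 0.0169
```

There is a steady 2 N at TCP z = 0.1891. Lid contact was at about 0.2525, so the tip is about 63 mm lower and fully home. I'll release and retreat.

step_arm:
  plan: "6 0 0 0 0 0 0;6 0 0 0 0 0 0;6 0 0 0 0 0 0;6 0 0 0 0 0 0;6 0 0 0 0 0 0;6 0 0 0 0 0 0;6 0 0 0 0 0 0;6 0 0 0 0 0 0;6 0 0 0 0 0 0"

```text
clock: 20.65
tool_pos: [0.4908, 0.1402, 0.1891]
orientation: [-180.0, 0.0, -12.0]
force: [0.2, -0.2, -1.9]
opening: 0.0601
```

```bash
python3 - <<'E'
from h import *
togo([.4909,.1402,.30],-12)
im=snapshot("wrist");cv2.imwrite("pics/w8.png",im)
E
```

```text
clock 20.65 pos [0.49084597 0.14016949 0.18906203] rpy [-1.79998725e+02  2.05132481e-04 -1.19525572e+01] F [ 0.20920729 -0.16005969 -1.94884328] op 0.06013779116188774
togo cm [  0.    -0.   -11.09] rot [-0.    0.    0.05]
```

View pics/w8.png

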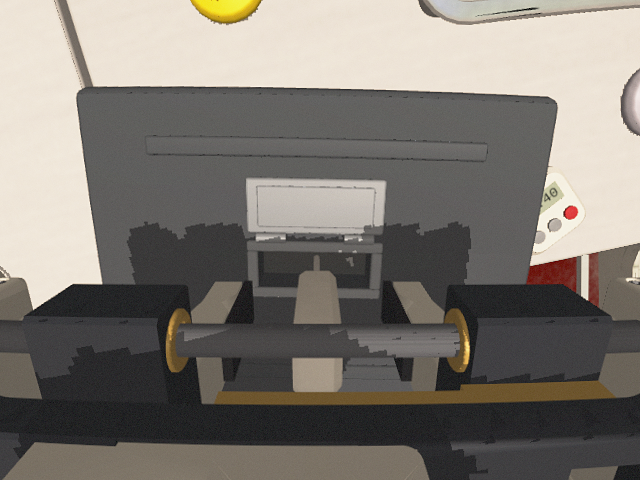

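The head stands free between the open pads, centred at about (318,330). I'll go straight up.

step_arm:
  plan: "6 0 0 -1 0 0 0;6 0 0 -2 0 0 0;6 0 0 -2.5 0 0 0;6 0 0 -3 0 0 0;6 0 0 -3 0 0 0;6 0 0 -3 0 0 0;6 0 0 -1.5 0 0 0;6 0 0 0 0 0 0;6 0 0 0 0 0 0;6 0 0 0 0 0 0;6 0 0 0 0 0 0"

```text
clock: 21.62
tool_pos: [0.4904, 0.1399, 0.3482]
orientation: [179.9, 0.1, -12.0]
force: [0.1, -0.2, 0.4]
opening: 0.0599
```

```bash
python3 - <<'E'
from h import *
togo([.4909,.1402,.30],-12)
w=snapshot("wrist");s=snapshot("scene")
cv2.imwrite("pics/w9.png",cv2.resize(w[130:330,220:420],None,fx=3,fy=3));cv2.imwrite("pics/s9.png",s)
cv2.imwrite("pics/s9c.png",cv2.resize(s[150:300,140:290],None,fx=4,fy=4,interpolation=cv2.INTER_CUBIC))
x,y=.4908,.1402
for n in("scene","wrist"):print(n,proj(calibration(n),[[x,y,.242],[x,y,.15]]))
E
```

```text
clock 21.6167 pos [0.49038254 0.13993327 0.34822134] rpy [ 1.79941544e+02  7.15186329e-02 -1.19573209e+01] F [ 0.1426218  -0.24496306  0.3853322 ] op 0.059948033060438576
togo cm [ 0.05 -0.04  4.82] rot [0.06 0.07 0.04]
scene [[201.7068058  222.05231389]
 [209.28370127 244.99272552]]
wrist [[316.82420848 235.02554698]
 [316.73547679 208.57936878]]
```

View pics/w9.png

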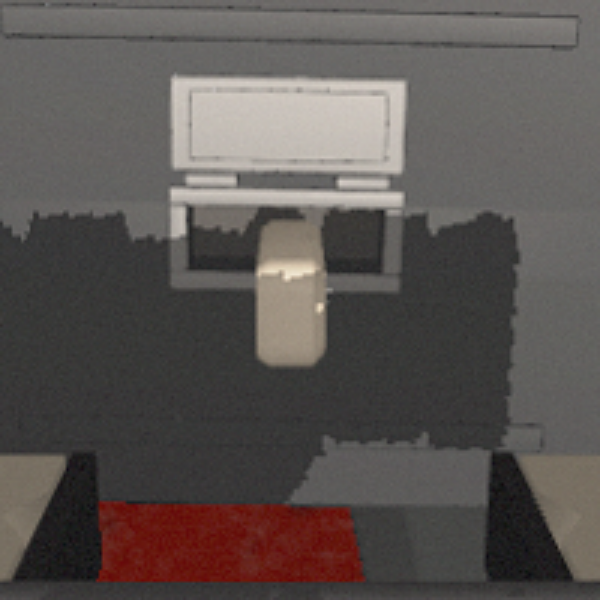

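View pics/s9c.png

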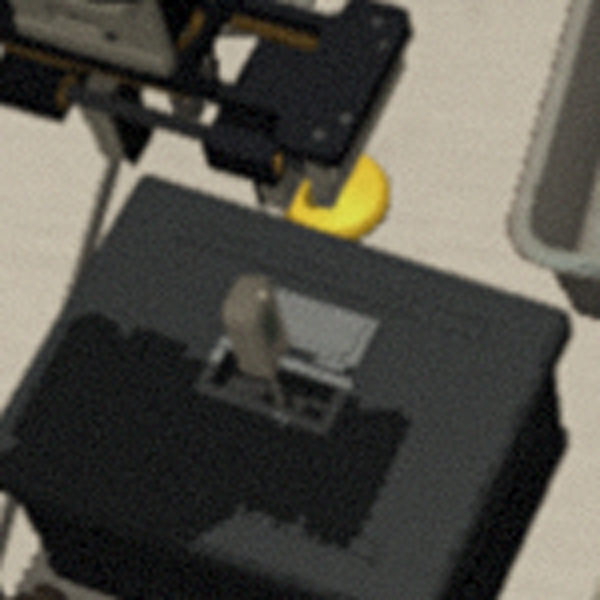

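View pics/s9.png

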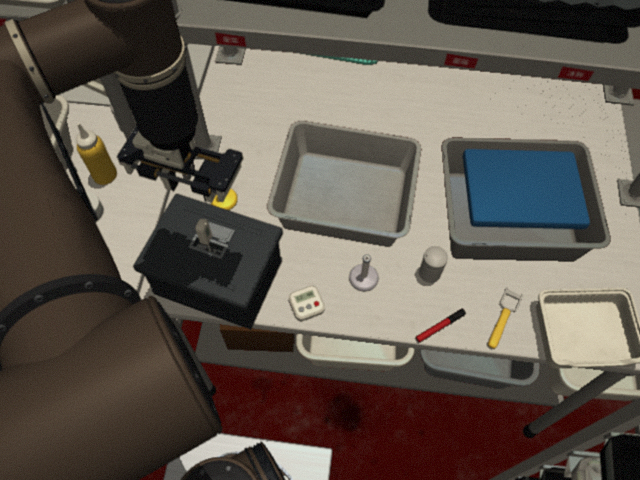

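The head top is at wrist (317,236), predicted (317,235), and at scene (202,222), predicted (202,222). That means it is upright and at full depth, and the bystanders haven't moved. I'll hand the job in.

```bash
python3 -c "
from plant import workorder,telemetry
print(workorder.close_job());print(telemetry.get_obs()['clock'])"
```

```text
the job is handed in; nothing more can be done
None
the job is handed in; nothing more can be done
```

The thermometer is standing upright in the probe pocket, released, and the job was handed in at about 21.7 s of the 72 s allowed. No verdict came back.

- **Search:** I lifted it from the steel and white stand and lowered it through the slot at the box's −y end. I slid the tip over the pan lid at about 4 N until the force fell to about 0, roughly 5 mm to the −y side of the slot's centre.
- **Depth:** I then pushed it down until I felt a steady 2 N at the bottom. That was about 63 mm below where the tip first touched the lid, against the 62 mm given for the pocket.
- **Last checks:** After I let go and backed off, the top of the head was within about 1 pixel of the fully-home, upright position in both the wrist and scene cameras. The largest force I read was about 4.5 N. By eye in the last scene picture, the timer, marker and shaker had not moved.
- **Readings that disagreed:** Partway down, side forces of about 2 N changed direction after a 1 mm shift, although the pocket should leave more play than that. I centred the tip between the two and they went away. The vertical force reading also drifted by about −2 N on the way down, so the 2 N at the bottom is good to about 1–2 N.

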